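# Screw the storage jar's lid home

## Robot

A 6-joint arm with a two-finger parallel gripper is mounted at the origin on the work surface. World frame = base frame: x ahead of the robot, y to its left, z up, the work surface at z = 0. Lengths are in m, angles in degrees, forces in N, time in s.
With the tool pointing down it reaches from about 0.4 to 0.825 m from the base axis. Payload 7 kg.
Tool frame: the origin (TCP) lies midway between the tips of the shut fingers; the grasp point (between the pads) lies 19 mm behind it; z points along the fingers, y is the line along which they close (so a half turn about z gives the same grasp; the last joint's range is limited). The gripper opens to 88 mm and grips with 3 to 60 N. Pads are 19 mm wide; open, the fingers measure 130 mm over their backs; the gripper's body (78 mm by 193 mm) begins 47 mm behind the grasp point.
Start: joints at [-55.17, 20.546, 0.682, 0, -70.136, -16.507], TCP at [0.212, -0.641, 0.194] pointing down, gripper open.
Joint ranges: [-176.03, 176.03], [-82.01, 121.73], [-58.28, 71.71], [-173.87, 95.51], [-174.79, -0.11], [-173.66, 173.66]. Speed limits (degrees/s): [136.94, 136.94, 172.46, 180, 180, 180].

## Interface

Orientations are given as a 3x3 rotation matrix whose columns are the frame's x, y, z axes.
In Python, from rig import robot gives the robot as it stands. Calls block until the motion is done:
- robot.goto(position, orientation): joint-space move of the TCP to a pose.
- robot.servo_line(position, ori=None, speed=0.15): straight line of the TCP; ori=None keeps the orientation; speed is the mean speed in m/s.
- robot.movej(angles): joint-space move.
- robot.move_gripper(opening): opening from 0.0 (shut) to 1.0 (fully open); the grip force is fixed at half the most; returns when the fingers have stopped.
- robot.dwell(seconds).
- robot.ik(position, orientation): joint angles nearest the present ones, or None.
- robot.grab_frame(name): name is "side" or "top"; returns (picture, depth): 384x512x3 uint8, red, green, blue; 384x512 float32, m along the optical axis (not along the pixel's ray), 0 where there is no reading.
- robot.camera_info(name): a dict with "vfov" (degrees; the focal length in pixels is half the picture's height over the tangent of half this angle, whatever the lens; pixels are square), "cx", "cy" (the principal point, pixels), "view" (4x4, takes a point from world to camera coordinates). Camera axes: x right, y down, z forward; pixel columns grow to the right and rows downward; lengths in m; the calibration is good to about 2 mm. A picture is of the moment at which its call begins. camera_info takes no time and is no camera call.
A pose or a line that the arm cannot do raises robot.Unreachable and nothing moves.
- robot.job_done(): hands the job in; it is judged then, once.
Readings, each from a call of its own:
- robot.read_t(): time.
- robot.read_qpos(): joint angles.
- robot.read_qvel(): joint speeds.
- robot.read_effort(): joint torques, N m.
- robot.read_position(): TCP position.
- robot.read_tcp_rot(): TCP orientation.
- robot.read_force(): force on the tool from outside, world axes, zero at the start.
- robot.read_ft_torque(): the same for the moment, N m.
- robot.read_grip_width(): opening from 0.0 (shut) to 1.0 (fully open).
- robot.read_finger_force(): force on a finger pad.
Only numpy, scipy, OpenCV 4.12 (cv2) and the standard library are available. Lean on these libraries where they do the work, as an engineer would, in place of code of your own. Each camera call takes 0.05 s, during which the arm holds its last target. There are 200 camera calls.

## Task

In the wooden stand on the kitchen worktop, the lid with the straight steel bar handle only sits loosely on top of its open jar. Turn it back (anticlockwise seen from above) until its two lugs drop through the gaps in the jar's rim, then screw it forward (clockwise) until it stops, and let go. Leave the pepper mill standing where it is.

Things in the scene. Friction and masses are not known exactly. Their poses are not given: they have to be found in the camera images.
- lid: Loose wooden plug lid, 140 g, 68 mm across, z = 0 (origin, centre of underside) to 34 mm; on top a straight steel bar handle along x, 62 mm long, 14 wide (y), z = 34 to 64: pinch it across y. In line with the bar, two flat lugs at +x and -x, 16 mm wide, z = 12 to 17, reach 45 mm from the axis. At the start they lie on the jar's ledge, 50 to 80 degrees clockwise of the gaps.
- jar: Open round white jar, 110 mm across, 110 high, fixed in the stand; place in the row of three and yaw vary. Origin: centre of underside, z up. Lid origin in this frame: z = 98 mm resting on the ledge, 83 dropped in. Lid has 3.5 mm sideways play. The two neighbours, 130 mm centre to centre, are closed fixed jars with steel ball knobs, 166 mm high.
- gap (a point): Middle of one of the two gaps (dark breaks) in the steel rim ledge, 44 mm from the jar's axis along its +x, at its top (z = 110 mm in the jar; 5 mm thick); the other is across the mouth. Lugs within 15 degrees of a gap drop 15 mm through it; a stud stops them 16 degrees anticlockwise past it. Then the lid turns clockwise under the ledge (5 mm vertical play) to a hard stop 75 degrees from the gap.
- mill: Bystander: turned dark wooden pepper mill, 56 mm across, 145 mm high, loose, upright on the worktop at the robot's right of the stand. Origin: centre of its underside.
Mind the look-alikes: they are no part of the job. Of the things like the lid, leave any that is green or purple; of the rest the larger one is meant.

How it is judged:
By the outcome, as a careful person would: the job done as asked, in the order asked, and still so for the second after the job is handed in, with the robot touching nothing.
It also fails if it takes over 38 s, if anything falls off the work surface, if the arm or the gripper's body presses on something with over 40 N, if the wrist force passes 120 N, or if a joint passes its speed limit or range.

## Working session

There is one attempt and no reset: what is moved stays moved. The work goes in short steps, each a Python script; the robot and the scene stay as the last script left them, time stands still between calls to the robot, and variables do not carry over. Pictures are saved under pics/ and viewed, at most 10 in all, crops included, and the job is handed in when it is done.

```bash
mkdir -p pics; ls; python3 - <<'E'
from rig import robot
import cv2,numpy as np
for n in("side","top"):
    p,d=robot.grab_frame(n);cv2.imwrite(f"pics/{n}0.png",p[:,:,::-1]);np.save(n+"0.npy",d);np.save(n+"0rgb.npy",p)
    c=robot.camera_info(n);print(n,c["vfov"],c["cx"],c["cy"],np.round(c["view"],3).tolist(),(d>0).mean())
print(robot.read_t())
E
```

```text
pics
side 49.94991742688304 260.53712603150365 190.45760317805662 [[0.999, -0.051, 0.002, -0.628], [-0.036, -0.749, -0.662, 0.023], [0.035, 0.661, -0.75, 1.165], [0.0, 0.0, 0.0, 1.0]] 0.9959055582682291
top 45.1786250435658 250.6156423846879 187.29658118726056 [[-0.026, -1.0, -0.0, -0.08], [-0.988, 0.026, -0.153, 0.622], [0.153, -0.004, -0.988, 1.09], [0.0, 0.0, 0.0, 1.0]] 0.9958394368489584
0.1
```

View pics/top0.png

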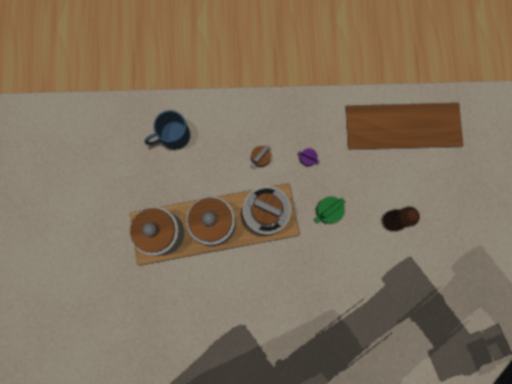

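View pics/side0.png

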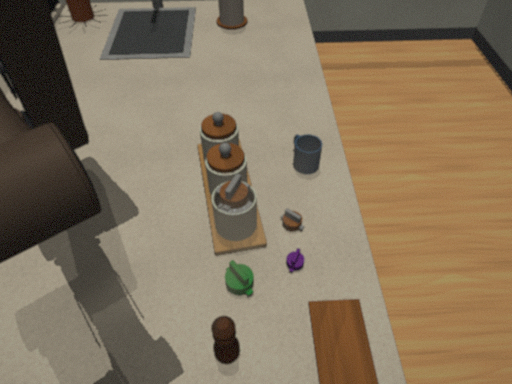

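Top view: the candidates are the brown lid on the open jar at (267,210), a small brown lid at (261,156), a purple one at (309,157) and a green one at (331,210). I choose (267,210), since it is larger and lies in the open jar. The mill is at (400,218), and the dark gaps show near (265,190) and (268,230). The side view shows the same lid at (235,190).

```bash
cat > h.py <<'E'
import numpy as np,cv2
from rig import robot
def cloud(n,d):
    c=robot.camera_info(n);f=192/np.tan(np.radians(c["vfov"]/2));V=np.array(c["view"])
    v,u=np.mgrid[:384,:512]
    P=np.stack([(u-c["cx"])/f*d,(v-c["cy"])/f*d,d],-1)
    return (P-V[:3,3])@V[:3,:3]
def rect(P,m):
    q=P[m];r=cv2.minAreaRect((q[:,:2]*1000).astype(np.float32))
    b=cv2.boxPoints(r);e=max((b[1]-b[0],b[2]-b[1]),key=np.linalg.norm)
    return np.array(r[0])/1000,np.sort(r[1]),np.degrees(np.arctan2(e[1],e[0]))%180,np.median(q[:,2]),len(q)
E
python3 - <<'E'
from h import *
T=np.load("top0rgb.npy");cv2.imwrite("pics/crop.png",cv2.resize(T[175:250,230:305,::-1],(600,600),interpolation=cv2.INTER_CUBIC))
C={n:cloud(n,np.load(n+"0.npy")) for n in("top","side")}
P=C["top"];print("lid px",P[210,267].round(3),"knobs",P[230,150].round(3),P[218,208].round(3),"mill",P[216,410].round(3),"table",P[300,100].round(3))
c0=P[210,267,:2]
for n in C:
    P=C[n];near=np.linalg.norm(P[...,:2]-c0,axis=-1)<.07
    z=P[...,2]; print(n,np.histogram(z[near],bins=np.arange(0,.22,.01)))
    zt=np.percentile(z[near],99.5)
    m=near&(z>zt-.012);print("bar",zt,rect(P,m))
# rim: circle from the top
P=C["top"];hsv=cv2.cvtColor(T,cv2.COLOR_RGB2HSV)
# stand edge
near=np.linalg.norm(P[...,:2]-c0,axis=-1)<.075
z=P[...,2];m=near&(z>.105)&(z<.14)
q=P[m];print("rim/jar top",rect(P,m),cv2.minEnclosingCircle((q[:,:2]*1000).astype(np.float32)))
E
```

```text
lid px [ 0.549 -0.129  0.182] knobs [0.512 0.121 0.186] [ 0.534 -0.002  0.186] mill [ 0.531 -0.449  0.146] table [0.355 0.284 0.001]
top (array([ 49, 205, 483,  11,   5,   8,  11,   8,   4,  12,  10, 212, 227,
       579,  36, 488,  12,  31, 164,   0,   0]), array([0.  , 0.01, 0.02, 0.03, 0.04, 0.05, 0.06, 0.07, 0.08, 0.09, 0.1 ,
       0.11, 0.12, 0.13, 0.14, 0.15, 0.16, 0.17, 0.18, 0.19, 0.2 , 0.21]))
bar 0.18514132231672253 (array([ 0.55536847, -0.13006416]), array([14.27213669, 60.9152298 ]), np.float32(63.051674), np.float64(0.18244552141343193), 193)
side (array([ 39, 134, 319, 100,  93,  99, 104, 106, 108, 106, 108, 231, 276,
       352,  82, 318,  49,  48, 115,   0,   0]), array([0.  , 0.01, 0.02, 0.03, 0.04, 0.05, 0.06, 0.07, 0.08, 0.09, 0.1 ,
       0.11, 0.12, 0.13, 0.14, 0.15, 0.16, 0.17, 0.18, 0.19, 0.2 , 0.21]))
bar 0.18398524716389417 (array([ 0.55665161, -0.13301953]), array([14.03409767, 61.37783051]), np.float32(63.321533), np.float64(0.18186089551521625), 155)
rim/jar top (array([ 0.55615662, -0.12756356]), array([108.83512115, 113.58130646]), np.float32(61.383003), np.float64(0.13057038635238744), 1029) ((551.00634765625, -119.3813247680664), 65.7351303100586)
```

View pics/crop.png

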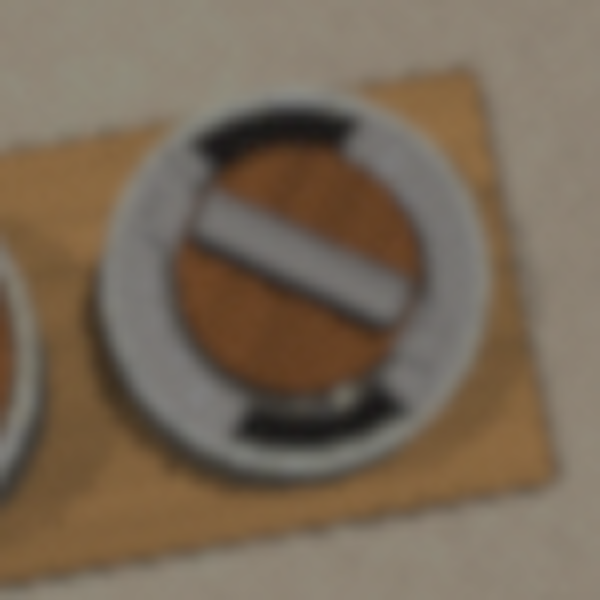

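The crop confirms the choice: a brown lid with a steel bar in the open jar. Dark arcs are at crop (275,132) and (322,418), and there is a bright stud-like spot at (345,392). The bar looks anticlockwise of the nearer arc, which doesn't fit the description, so I'll take an angular profile of the ledge.

```bash
python3 - <<'E'
from h import *
from scipy.optimize import least_squares
C={n:cloud(n,np.load(n+"0.npy")) for n in("top","side")}
I={n:np.load(n+"0rgb.npy").astype(int) for n in C}
c0=np.array([.556,-.131])
P=C["top"];z=P[...,2]
d=np.linalg.norm(P[...,:2]-c0,axis=-1)
m=(d>.04)&(d<.062)&(z>.125)&(z<.137)
# outer edge: farthest rim point per angular bin -> circle fit
q=P[m][:,:2]
for it in range(3):
    a=np.degrees(np.arctan2(*(q-c0).T[::-1]))//10;o=np.array([q[a==k][np.argmax(np.linalg.norm(q[a==k]-c0,axis=1))] for k in np.unique(a)])
    r=least_squares(lambda p:np.linalg.norm(o-p[:2],axis=1)-p[2],[*c0,.055],loss="soft_l1",f_scale=.001).x;c0=r[:2]
print("jar",r,np.median(z[m]))
for n in C:
    P=C[n];v=P[...,:2]-c0;R=np.linalg.norm(v,axis=-1);A=np.degrees(np.arctan2(v[...,1],v[...,0]))%360
    print(n)
    for k in range(0,360,12):
        s=(A>=k)&(A<k+12)&(R>.039)&(R<.047)&(P[...,2]>.02)&(P[...,2]<.145)
        if s.sum():print(k+6,s.sum(),"z",np.percentile(P[s][:,2],[10,50,90]).round(3),"rgb",np.median(I[n][s],axis=0).astype(int))
T=I["top"].astype(np.uint8);P=C["top"];v=P[...,:2]-c0;R=np.linalg.norm(v,axis=-1)
dark=(I["top"].max(-1)<75)&(R<.058)&(R>.03)
n,l,st,ce=cv2.connectedComponentsWithStats(dark.astype(np.uint8))
c=robot.camera_info("top");f=192/np.tan(np.radians(c["vfov"]/2));V=np.array(c["view"]);o=-V[:3,:3].T@V[:3,3]
for i in range(1,n):
    if st[i,4]<8: continue
    ray=V[:3,:3].T@np.array([(ce[i,0]-c["cx"])/f,(ce[i,1]-c["cy"])/f,1]);p=o+ray*(.13-o[2])/ray[2]
    print("dark",ce[i].round(1),st[i,4],p.round(4),np.degrees(np.arctan2(*(p[:2]-c0)[::-1])))
E
```

```text
jar [ 0.55538379 -0.12986492  0.05436343] 0.13130799821037473
top
6 13 z [0.115 0.116 0.119] rgb [38 30 25]
18 13 z [0.114 0.116 0.119] rgb [33 29 26]
30 14 z [0.114 0.116 0.118] rgb [49 43 39]
42 12 z [0.131 0.135 0.137] rgb [111 108 105]
54 12 z [0.13  0.133 0.136] rgb [117 115 112]
66 15 z [0.069 0.134 0.138] rgb [115 113 110]
78 15 z [0.13  0.132 0.136] rgb [116 114 112]
90 14 z [0.13  0.131 0.132] rgb [122 120 117]
102 16 z [0.128 0.13  0.133] rgb [122 120 117]
114 14 z [0.13  0.131 0.133] rgb [123 120 117]
126 15 z [0.128 0.132 0.133] rgb [123 120 118]
138 13 z [0.128 0.132 0.134] rgb [124 123 122]
150 15 z [0.13  0.131 0.134] rgb [119 116 114]
162 13 z [0.114 0.116 0.118] rgb [53 52 50]
174 14 z [0.114 0.117 0.119] rgb [34 33 31]
186 14 z [0.114 0.117 0.119] rgb [34 31 31]
198 13 z [0.114 0.116 0.118] rgb [39 36 34]
210 13 z [0.115 0.116 0.118] rgb [36 35 32]
222 17 z [0.118 0.134 0.137] rgb [102  99  97]
234 13 z [0.128 0.133 0.139] rgb [114 111 109]
246 15 z [0.129 0.136 0.138] rgb [117 114 111]
258 13 z [0.129 0.132 0.137] rgb [116 114 111]
270 16 z [0.128 0.131 0.133] rgb 
[... 850 characters left out ...]
b [109 107  99]
246 13 z [0.13  0.136 0.137] rgb [107 102  96]
258 16 z [0.13  0.132 0.136] rgb [112 108 101]
270 10 z [0.13  0.13  0.132] rgb [131 129 124]
282 10 z [0.129 0.13  0.133] rgb [123 121 115]
294 10 z [0.129 0.131 0.132] rgb [122 120 114]
306 10 z [0.128 0.131 0.132] rgb [129 128 122]
318 9 z [0.129 0.131 0.133] rgb [124 122 116]
330 9 z [0.129 0.131 0.132] rgb [114 112 107]
354 8 z [0.114 0.115 0.117] rgb [75 73 66]
dark [263.5 191.7] 94 [ 0.5963 -0.1247  0.13  ] 7.181917358695695
dark [250.4 228.1] 45 [ 0.5142 -0.0926  0.13  ] 137.83997190589727
dark [269.8 227. ] 97 [ 0.5155 -0.1365  0.13  ] -170.60789780387242
dark [262.3 223.2] 10 [ 0.5245 -0.1198  0.13  ] 161.93088565635105
```

The depth from both views agrees:

| Quantity | Measured |
|---|---|
| Jar centre | (0.555, -0.130), rim z 0.131 |
| Stand height | 0.02 |
| Gap middles | about 7° and 188°, where the ledge depth drops |
| Bar | 63°, top at z 0.182 |

So the next gap anticlockwise is about 125° away, not 50–80°. I'll keep to the asked direction and feel for the drop.

```bash
cat >> h.py <<'E'
def ori(deg):
    c,s=np.cos(np.radians(deg)),np.sin(np.radians(deg))
    return np.array([[c,s,0],[s,-c,0],[0,0,-1.]])
def st(t=""):
    print(t,"t",round(robot.read_t(),2),"p",np.round(robot.read_position(),4),"q6",round(robot.read_qpos()[5],1),"F",np.round(robot.read_force(),1),"M",np.round(robot.read_ft_torque(),2),"w",round(robot.read_grip_width(),3),"ff",np.round(robot.read_finger_force(),1))
E
python3 - <<'E'
from h import *
best=None
for a in(63.2,243.2):
    q=robot.ik([.5557,-.131,.157],ori(a));print(a,None if q is None else np.round(q,1))
    if q is not None and -35<q[5]<170: best=a
if best is None: raise SystemExit
robot.goto([.5557,-.131,.25],ori(best));st("above")
p,d=robot.grab_frame("side");cv2.imwrite("pics/s1.png",p[...,::-1])
robot.servo_line([.5557,-.131,.1575],speed=.08);st("down")
robot.move_gripper(0.0);st("grip")
E
```

```text
63.2 [  6.4  12.4 -15.8   0.  -61.8 146.8]
243.2 [  6.4  12.4 -15.8   0.  -61.8 -33.2]
above t 2.31 p [ 0.5555 -0.1317  0.2499] q6 -33.2 F [ 0.2 -0.5  0.2] M [-0.01  0.05  0.01] w 0.998 ff 0.0
down t 3.67 p [ 0.5561 -0.131   0.1581] q6 -33.2 F [-0.7  0.5  0.1] M [ 0.01  0.07 -0.04] w 0.998 ff 0.0
grip t 5.09 p [ 0.5557 -0.131   0.1575] q6 -33.2 F [-0.3  0.3 -0. ] M [ 0.07  0.   -0.04] w 0.006 ff 0.0
```

```bash
python3 - <<'E'
from h import *
p,d=robot.grab_frame("side");q,e=robot.grab_frame("top")
cv2.imwrite("pics/a2.png",np.hstack([cv2.resize(p[120:280,140:340,::-1],None,fx=2,fy=2),cv2.resize(q[140:300,170:370,::-1],None,fx=2,fy=2)]))
print(robot.read_tcp_rot().round(2))
E
```

```text
[[-0.45 -0.89  0.  ]
 [-0.89  0.45  0.  ]
 [-0.    0.   -1.  ]]
```

View pics/a2.png

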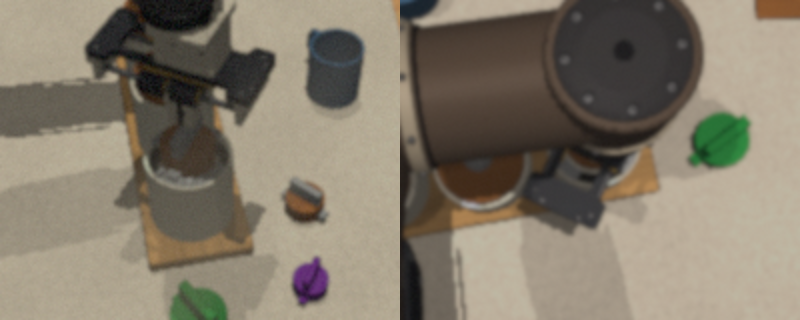

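```bash
python3 - <<'E'
from h import *
p,d=robot.grab_frame("side");P=cloud("side",d)
c=robot.camera_info("side");f=192/np.tan(np.radians(c["vfov"]/2));V=np.array(c["view"])
img=cv2.resize(p[120:240,160:310,::-1],None,fx=5,fy=5,interpolation=cv2.INTER_CUBIC)
for X in([.5557,-.131,.157],[.5557,-.131,.182]):
    k=V[:3,:3]@X+V[:3,3];u=np.array([c["cx"]+f*k[0]/k[2],c["cy"]+f*k[1]/k[2]]);print(u)
    cv2.circle(img,tuple(((u-[160,120])*5).astype(int)),4,(0,0,255),1)
cv2.imwrite("pics/a3.png",img)
for v in range(160,200,3):print(v,[tuple((P[v,u]*1000).astype(int)) for u in range(226,247,4)])
E
```

```text
[232.62450049 189.36590014]
[232.1064515  182.25475545]
160 [(np.int64(547), np.int64(-155), np.int64(278)), (np.int64(556), np.int64(-158), np.int64(281)), (np.int64(564), np.int64(-160), np.int64(282)), (np.int64(573), np.int64(-168), np.int64(289)), (np.int64(581), np.int64(-172), np.int64(293)), (np.int64(589), np.int64(-177), np.int64(298))]
163 [(np.int64(547), np.int64(-166), np.int64(280)), (np.int64(556), np.int64(-168), np.int64(282)), (np.int64(564), np.int64(-166), np.int64(280)), (np.int64(572), np.int64(-164), np.int64(277)), (np.int64(581), np.int64(-169), np.int64(281)), (np.int64(589), np.int64(-174), np.int64(286))]
166 [(np.int64(547), np.int64(-170), np.int64(275)), (np.int64(555), np.int64(-174), np.int64(279)), (np.int64(564), np.int64(-175), np.int64(279)), (np.int64(572), np.int64(-175), np.int64(279)), (np.int64(580), np.int64(-157), np.int64(261)), (np.int64(589), np.int64(-16), np.int64(118))]
169 [(np.int64(546), np.int64(-170), np.int64(266)), (np.int64(555), np.int64(-175), np.int64(271)), (np.int64(563), np.int64(-178), np.int64(273)), (np.int64(572), n
[... 2342 characters left out ...]
), np.int64(150)), (np.int64(577), np.int64(-141), np.int64(154)), (np.int64(587), np.int64(-141), np.int64(153))]
196 [(np.int64(540), np.int64(-159), np.int64(166)), (np.int64(549), np.int64(-158), np.int64(165)), (np.int64(558), np.int64(-147), np.int64(152)), (np.int64(568), np.int64(-151), np.int64(155)), (np.int64(577), np.int64(-148), np.int64(151)), (np.int64(586), np.int64(-146), np.int64(148))]
199 [(np.int64(539), np.int64(-154), np.int64(150)), (np.int64(549), np.int64(-155), np.int64(150)), (np.int64(558), np.int64(-158), np.int64(154)), (np.int64(567), np.int64(-156), np.int64(151)), (np.int64(577), np.int64(-156), np.int64(150)), (np.int64(586), np.int64(-144), np.int64(135))]
```

View pics/a3.png

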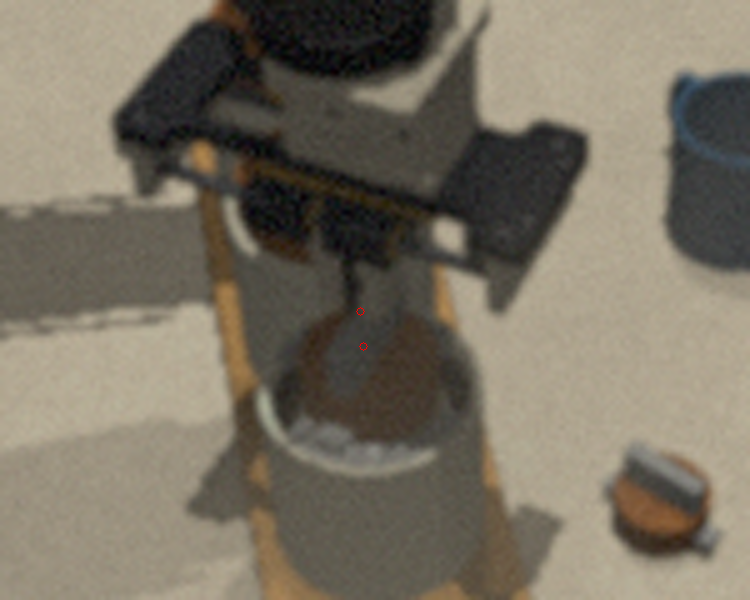

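The picture shows the shut fingers ending just above the bar: seam end at crop (355,305), z about 0.19. The reported tip (lower circle, z 0.157) should be lower than that. The x/y position matches, so the real tips sit about 3 cm higher than reported. I'll open, go lower while watching the force, and check against the pads' real height.

```bash
python3 - <<'E'
from h import *
robot.move_gripper(.6)
for z in(.143,.135,.129):
    robot.servo_line([.5557,-.131,z],speed=.06);st()
    if abs(robot.read_force()[2])>5: print("contact");break
robot.move_gripper(0.);st("grip")
p,d=robot.grab_frame("side")
cv2.imwrite("pics/a4.png",cv2.resize(p[140:220,180:290,::-1],None,fx=6,fy=6,interpolation=cv2.INTER_CUBIC))
E
```

```text
t 6.64 p [ 0.5553 -0.131   0.1423] q6 -33.2 F [ 0.2 -0.3  0. ] M [ 0.05  0.05 -0.03] w 0.6 ff 0.0
 t 6.92 p [ 0.5554 -0.131   0.1345] q6 -33.2 F [-0.1  0.  -0.2] M [0.06 0.01 0.01] w 0.596 ff 0.0
 t 7.17 p [ 0.5554 -0.131   0.1286] q6 -33.2 F [ 0.7  0.6 -0.5] M [0.05 0.04 0.05] w 0.603 ff 0.0
grip t 7.88 p [ 0.5557 -0.131   0.129 ] q6 -33.2 F [ 0.7 -0.1  0.5] M [ 0.02  0.06 -0.02] w 0.158 ff 30.0
```

View pics/a4.png

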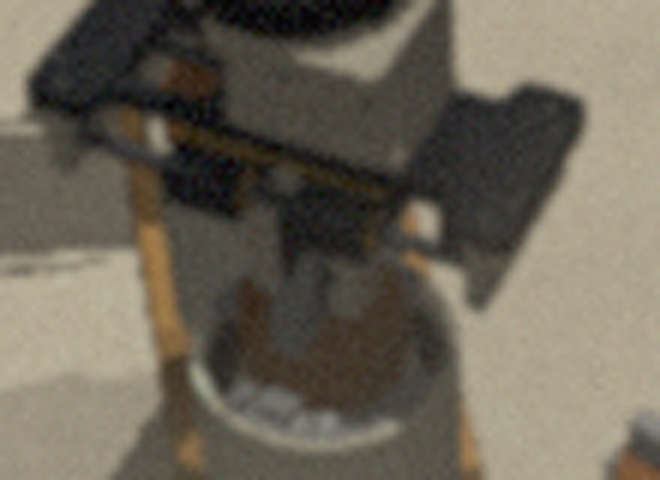

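Gripped: width 14 mm, 30 N, bar between the pads. Next I'll turn anticlockwise using joint 6 only.

```bash
python3 - <<'E'
from h import *
q0=np.array(robot.read_qpos())
for a in(10,60,110,123.5):
    q=q0.copy();q[5]-=a;robot.movej(q);st(a)
    if abs(robot.read_ft_torque()[2])>1.5:print("blocked");raise SystemExit
p=np.array([.5555,-.1303,.129])
for dz in(.004,.008,.0145):
    robot.servo_line(p-[0,0,dz],speed=.03);st("dz%.4f"%dz)
    if robot.read_force()[2]>12:print("resist");break
E
```

```text
10 t 8.22 p [ 0.5559 -0.1311  0.1291] q6 -42.9 F [ 1.  -0.8 -0.7] M [-0.34 -0.25  0.68] w 0.165 ff 31.0
60 t 9.07 p [ 0.5559 -0.1312  0.1295] q6 -92.6 F [-1.8 -2.9  1.1] M [-0.98  0.77 10.84] w 0.369 ff 235.9
blocked
```

```bash
python3 - <<'E'
from h import *
def yaw():
    R=robot.read_tcp_rot();return np.degrees(np.arctan2(R[1,0],R[0,0]))%360
print(yaw())
q=np.array(robot.read_qpos());q[5]=-62;robot.movej(q);st("back");print(yaw())
E
```

```text
183.95956826362342
back t 9.65 p [ 0.5559 -0.1311  0.1291] q6 -62.4 F [ 1.1  1.1 -1.7] M [ 0.1  -0.31  0.51] w 0.244 ff 26.7
214.0103158098703
```

I turned the wrong way: decreasing joint 6 is clockwise, and the lid ran into the stud. I'll let go, lift and see how it sits.

```bash
python3 - <<'E'
from h import *
robot.move_gripper(.7)
robot.servo_line([.5557,-.131,.19],speed=.15)
p,d=robot.grab_frame("side");st()
cv2.imwrite("pics/a5.png",cv2.resize(p[140:240,180:290,::-1],None,fx=6,fy=6,interpolation=cv2.INTER_CUBIC))
P=cloud("side",d);z=P[...,2];n=np.linalg.norm(P[...,:2]-[.5555,-.1305],axis=-1)<.045
m=n&(z>.172)&(z<.186);print("bar",rect(P,m)) if m.sum()>10 else print("no")
print(np.histogram(z[n],bins=np.arange(.1,.21,.006)))
E
```

```text
t 11.1 p [ 0.5552 -0.1309  0.1894] q6 -62.0 F [-0.3 -1.  -0.6] M [ 0.    0.07 -0.05] w 0.699 ff 0.0
bar (array([ 0.5548031 , -0.13665707]), array([13.70975113, 53.01210785]), np.float32(58.946457), np.float64(0.18202772850778465), 122)
(array([  0,   3,  57,   4,  41, 125,  52,  45, 266,  68,  31,  26,  27,
        86,   9,   0,   0,   0]), array([0.1  , 0.106, 0.112, 0.118, 0.124, 0.13 , 0.136, 0.142, 0.148,
       0.154, 0.16 , 0.166, 0.172, 0.178, 0.184, 0.19 , 0.196, 0.202,
       0.208]))
```

View pics/a5.png

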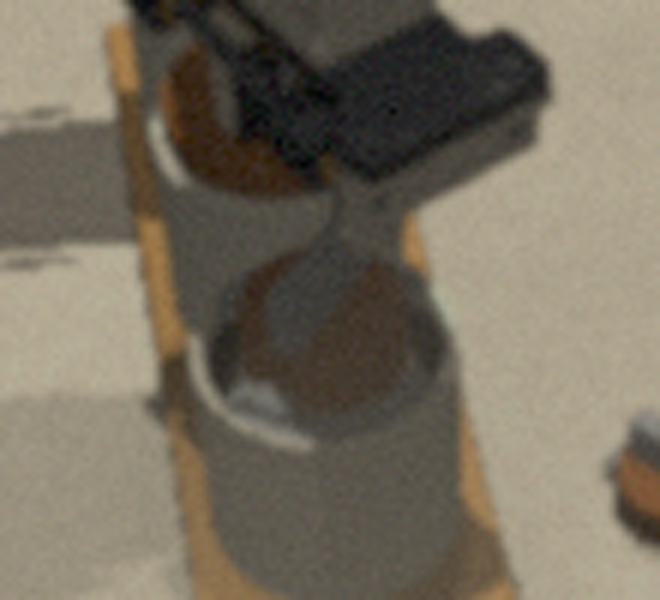

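The lid still rests on the ledge, with the bar at about 58° and the top at z 0.182. I'll regrip and turn the right way (joint 6 increasing), stopping early if the torque rises.

```bash
cat >> h.py <<'E'
def yaw():
    R=robot.read_tcp_rot();return np.degrees(np.arctan2(R[1,0],R[0,0]))%360
E
python3 - <<'E'
from h import *
robot.servo_line([.5562,-.131,.17],ori=ori(238.5),speed=.08)
robot.servo_line([.5562,-.131,.126],speed=.08);st("down")
if abs(robot.read_force()[2])>6: raise SystemExit
robot.move_gripper(0.);st("grip");print(yaw())
q0=np.array(robot.read_qpos())
for a in(5,25,50,75,100,120):
    q=q0.copy();q[5]+=a;robot.movej(q);st(a)
    if abs(robot.read_ft_torque()[2])>1.2:print("blocked");raise SystemExit
print(yaw())
E
```

```text
down t 12.37 p [ 0.5565 -0.1311  0.1263] q6 -37.9 F [0.1 0.3 0.6] M [0.02 0.07 0.02] w 0.701 ff 0.0
grip t 13.18 p [ 0.5562 -0.131   0.126 ] q6 -37.9 F [ 0.7  0.1 -0.4] M [ 0.01  0.09 -0.02] w 0.157 ff 30.0
238.5043797332359
5 t 13.43 p [ 0.5562 -0.131   0.126 ] q6 -33.0 F [ 0.7 -1.1  0.8] M [-0.    0.04  0.02] w 0.159 ff 30.0
25 t 13.86 p [ 0.5562 -0.131   0.126 ] q6 -13.2 F [ 0.  -0.   0.2] M [0.03 0.09 0.08] w 0.154 ff 30.0
50 t 14.36 p [ 0.5562 -0.131   0.126 ] q6 11.8 F [-0.1 -0.6  0.6] M [-0.01  0.13  0.03] w 0.157 ff 30.0
75 t 14.86 p [ 0.5562 -0.131   0.126 ] q6 36.8 F [-0.4  0.   0.3] M [-0.03  0.14  0.05] w 0.159 ff 30.0
100 t 15.36 p [ 0.5562 -0.131   0.126 ] q6 61.8 F [-0.3 -0.1  0.9] M [-0.04  0.18  0.01] w 0.159 ff 30.0
120 t 15.78 p [ 0.556  -0.131   0.1257] q6 81.8 F [-0.9 -0.2 -1. ] M [-0.05  0.13 -0.02] w 0.158 ff 30.0
358.116912720179
```

```bash
python3 - <<'E'
from h import *
q=np.array(robot.read_qpos());q[5]+=8;robot.movej(q);st("rot")
p=np.array([.5556,-.1304,.126])
for dz in(.004,.008,.0145):
    robot.servo_line(p-[0,0,dz],speed=.04);st("dz%.4f"%dz)
    if abs(robot.read_force()[2])>12:print("resist");break
print(yaw())
E
```

```text
rot t 16.04 p [ 0.5558 -0.131   0.1256] q6 89.4 F [-0.6 -0.5 -1.4] M [-0.1   0.1   0.02] w 0.156 ff 30.0
dz0.0040 t 16.29 p [ 0.5553 -0.1304  0.1216] q6 89.5 F [-0.7 -0.  -1.3] M [-0.14  0.15 -0.04] w 0.155 ff 30.0
dz0.0080 t 16.54 p [ 0.5553 -0.1304  0.1176] q6 89.7 F [ 0.2  0.2 -1.6] M [-0.04  0.15  0.02] w 0.157 ff 30.0
dz0.0145 t 16.85 p [ 0.5554 -0.1304  0.1112] q6 89.7 F [-0.4 -0.2 -2.5] M [-0.08  0.17  0.01] w 0.157 ff 30.0
6.108831302026307
```

It went 14.5 mm down without resistance. Now I'll screw clockwise, with small steps near the stop.

```bash
python3 - <<'E'
from h import *
q0=np.array(robot.read_qpos())
for a in(15,35,55,64,68,70,72,74,76,78,80,82,84,86,88):
    q=q0.copy();q[5]-=a;robot.movej(q);M=robot.read_ft_torque()[2]
    if a in(15,35,55) or abs(M)>.3: st(a)
    if abs(M)>.8:print("stop");break
print(yaw(),robot.read_t(),robot.read_grip_width())
E
```

```text
15 t 17.21 p [ 0.5553 -0.1304  0.1111] q6 74.9 F [ 0.4  0.2 -0.9] M [-0.1  0.1  0. ] w 0.156 ff 30.0
35 t 17.63 p [ 0.5553 -0.1304  0.1112] q6 55.1 F [ 0.8  0.4 -1.7] M [-0.08  0.18  0.  ] w 0.156 ff 30.0
55 t 18.06 p [ 0.5553 -0.1304  0.1112] q6 35.1 F [ 0.8 -0.5 -2.3] M [ 0.02  0.13 -0.  ] w 0.161 ff 30.0
74 t 19.33 p [ 0.5564 -0.1302  0.1114] q6 15.8 F [ 4.5 -0.4 -3.7] M [ 0.37 -1.7   0.38] w 0.158 ff 30.1
76 t 19.58 p [ 0.5562 -0.1302  0.1114] q6 13.8 F [ 5.5  1.7 -3.2] M [ 0.69 -1.96  0.63] w 0.166 ff 30.7
78 t 19.83 p [ 0.556  -0.1301  0.1114] q6 11.8 F [ 4.6  1.8 -2.5] M [ 1.05 -1.76  0.73] w 0.169 ff 31.4
80 t 20.08 p [ 0.5559 -0.13    0.1115] q6 9.8 F [ 4.2  4.  -1.2] M [ 1.27 -1.54  0.82] w 0.165 ff 32.4
stop
286.2540201781816 20.0833 0.16480276009442843
```

Hard stop felt at about 74–76° of turn, as expected. I'll nudge a little further, let go, lift clear and look.

```bash
python3 - <<'E'
from h import *
q=np.array(robot.read_qpos());q[5]-=3;robot.movej(q);st("push")
robot.move_gripper(.6);st("open")
p=np.array(robot.read_position());p[2]=.2;robot.servo_line(p,speed=.15)
robot.goto([.50,-.36,.26],ori(286));st("away")
T,d=robot.grab_frame("top");P=cloud("top",d);z=P[...,2]
n=np.linalg.norm(P[...,:2]-[.5555,-.1302],axis=-1)<.04
print("bar",rect(P,n&(z>.158)&(z<.19)),"mill",P[216,410].round(3))
cv2.imwrite("pics/a6.png",np.vstack([cv2.resize(T[170:260,230:350,::-1],None,fx=4,fy=4,interpolation=cv2.INTER_CUBIC),cv2.resize(T[190:240,330:450,::-1],None,fx=4,fy=4)]))
E
```

```text
push t 20.33 p [ 0.5557 -0.1297  0.1115] q6 7.0 F [ 3.5  3.3 -1.4] M [ 1.47 -0.93  0.97] w 0.183 ff 33.8
open t 21.14 p [ 0.5558 -0.13    0.1115] q6 6.8 F [ 0.3  0.1 -0.3] M [0.03 0.14 0.02] w 0.597 ff 0.0
away t 22.85 p [ 0.5    -0.3592  0.259 ] q6 33.6 F [-0.2  0.1 -0. ] M [-0.02  0.1  -0.01] w 0.598 ff 0.0
bar (array([ 0.54959534, -0.11670322]), array([13.86740398, 34.20855713]), np.float32(113.67155), np.float64(0.1671373137825734), 92) mill [ 0.486 -0.261  0.686]
```

View pics/a6.png

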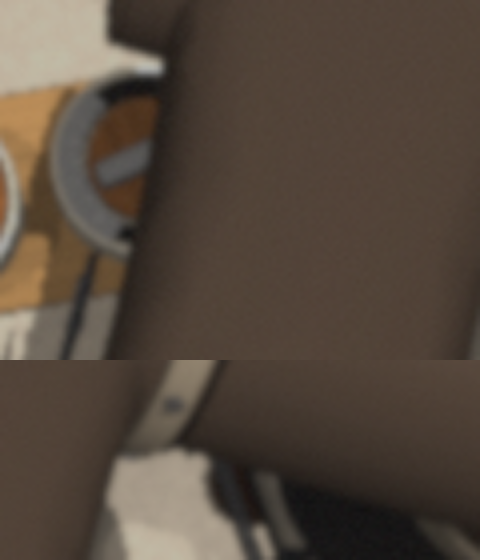

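The picture shows the lid sunk under the rim: bar at crop (120,165), top at z 0.167 (15 mm lower), and angle 113.7° against about 112.5° expected at the stop. I'll check the mill in the side view and hand in.

```bash
python3 - <<'E'
from h import *
p,d=robot.grab_frame("side");A=cloud("side",np.load("side0.npy"));B=cloud("side",d)
for v,u in((328,224),(350,226)):print(A[v,u].round(3),B[v,u].round(3))
z=B[...,2];n=np.linalg.norm(B[...,:2]-[.5555,-.1302],axis=-1)<.04
print("bar",rect(B,n&(z>.158)&(z<.19)))
robot.job_done();print(robot.read_t())
E
```

```text
[ 0.537 -0.464  0.143] [ 0.537 -0.465  0.145]
[ 0.536 -0.475  0.06 ] [ 0.536 -0.475  0.06 ]
bar (array([0., 0.]), array([0., 0.]), np.float32(0.0), np.float64(nan), 0)
the job is handed in; nothing more can be done
the job is handed in; nothing more can be done
  return _methods._mean(a, axis=axis, dtype=dtype,
  ret = ret.dtype.type(ret / rcount)
```

The job is handed in after about 23 s: the lid was turned anticlockwise, dropped 15 mm through the gaps, screwed clockwise to its stop and released, with the mill unmoved; however, I first turned it the wrong way into a stud (10.8 N m on the wrist, 236 N on a finger pad), backed off and regripped.

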